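# Stand the rocking neck rest on its cork pad

## Task

At the instrument maker's bench, the wooden neck rest with one rounded cheek lies on that cheek and rocks at a touch. Steady it, pick it up and stand it upright with its flat foot in the middle of the cork pad and square to the pad, its saddle notch on top, setting it down rather than dropping it. Leave the other neck rest, the one with straight sides, where it stands.

Things in the scene. Friction and masses are not known exactly. Their poses are not given: they have to be found in the camera images.
- rest_center (a point): Neck rest to stand up: loose pale wood prism, 40 mm long along x (two flat faces to grip). Point: mid-length, 30 mm above mid-foot. z runs foot to top, y to the rounded cheek. Foot y -20 to 20, height 62, flat -y side; cheek radius 64 mm, y 20 at foot, 34 at top; notch on top. Starts on the cheek, rocks at a touch about level x, z some 68 deg off upright, point 34 mm up. +68 deg about own x stands it up.
- rest_foot (a point): The middle of that rest's flat foot, 40 mm (y) by 40 mm (x), with the same axes as rest_center, 30 mm from it along -z. At the start the foot faces sideways. The rest weighs about 80 g, its weight acting 7 mm from rest_center towards the cheek; let go within about 10 degrees of upright with the foot's edge down, it settles onto its foot.
- pad_mid (a point): Middle of the top face of a cork pad fixed to the bench, 4 mm thick; x along its 80 mm side, y along its 90 mm side, z up. The rest shall stand here with its 40 mm length along the 80 mm side, either way round.
- square_rest_center (a point): The other neck rest, not to be moved: same pale wood, 62 mm height, 40 mm length (x) and saddle notch, but straight upright sides 48 mm apart (y). It stands loose on its foot; the point is its middle, 30 mm above the bench.
Mind the look-alikes: they are no part of the job. Leave any blue or purple look-alike of the part that bears rest_center alone.

How it is judged:
By the outcome, as a careful person would: the job done as asked, in the order asked, and still so for the second after the job is handed in, with the robot touching nothing.
It also fails if it takes over 40 s, if anything falls off the work surface, if the arm or the gripper's body presses on something with over 40 N, if the wrist force passes 120 N, or if a joint passes its speed limit or range.

## Robot

A 7-joint arm with a two-finger parallel gripper is mounted at the origin on the work surface. World frame = base frame: x ahead of the robot, y to its left, z up, the work surface at z = 0. Lengths are in mm, angles in rad, forces in N, time in s.
With the tool pointing down it reaches from about 400 to 875 mm from the base axis. Payload 4.4 kg.
Tool frame: the origin (TCP) lies between the finger pads; the fingertips stand ctrl.finger_overhang ahead of it and the grasp point (between the pads) lies 11 mm behind it (ctrl.finger_overhang is the distance from the TCP to the fingertips, in mm); z points along the fingers, y is the direction in which the jaws open and shut (so a half turn about z gives the same grasp; the last joint's range is limited). The gripper opens to 85 mm and grips with 20 to 120 N. Pads are 22 mm wide; open, the fingers measure 114 mm over their backs; the gripper's body (76 mm by 85 mm) begins 54 mm behind the grasp point. The pads swing forward as they close: fully open they stand 13 mm farther back than shut.
Start: joints at [1.168, 0.628, 0.038, 1.517, -0.027, 0.996, -0.02], TCP at [214.832, -613.486, 239.313] pointing down, gripper open.
Joint ranges: [-3.06, 3.06], [-0.37, 2.12], [-1.25, 1.32], [0.18, 2.47], [-1.1, 4.24], [0.23, 1.98], [-2.94, 2.94]. Speed limits (rad/s): [2.57, 2.57, 3.14, 3.14, 3.14, 3.14, 3.14].

## Interface

Orientations are given as [roll, pitch, yaw] about the fixed x, y, z axes, in that order (R = Rz(yaw) Ry(pitch) Rx(roll)).
In Python, from cell import ctrl gives the robot as it stands. The module is installed in compiled form; this text tells all that it offers.
- The arm moves only by the tool step_arm, never from a script. Its argument "deltas" is a list that holds one entry, the list of rows, each a list of 7 numbers: the opening, from 0 (shut) to 1 (fully open), then the shift along the world's x, y, z in mm, then the turn, a rotation vector about the world's x, y, z in rad. In form: [[[grip, tx, ty, tz, rx, ry, rz], ...]]. A call has 1 to 10 rows; each row shifts and turns the commanded pose from where the row before left it; what a row does not reach is not made up. A row lasts 1/12 s, in which the tool goes at most 41.7 mm and 7.16 degrees, less where a joint would pass 70% of its speed; a pose out of reach is approached as far as the arm can. A call is refused whole if a number of a shift passes 41.7 or a number of a turn 0.125, either way. A call with a gripper value outside its range is refused whole. The fingers move at their own pace and stop on an object; the grip force is fixed at half the most. Time passes only in rows, so rows that do not move let the fingers close. It gives the time, the measured TCP pose, the force and the opening at its end, in the units of the state.
- ctrl.read_state(): the state, without advancing time (a new reading comes with each control period).
- ctrl.get_image(name): name is "side" or "top"; returns (picture, depth): 420x560x3 uint8, red, green, blue; 420x560 float32, mm along the optical axis (not along the pixel's ray), 0 where there is no reading.
- ctrl.camera_info(name): a dict with "intrinsics" (3x3 intrinsics, pixels), "rvec" (rotation vector, rad) and "tvec" (3), from world to camera coordinates, as OpenCV has them. Camera axes: x right, y down, z forward; pixel columns grow to the right and rows downward; lengths in mm; the calibration is good to about 2 mm. A picture is of the moment at which its call begins. camera_info takes no time and is no camera call.
- ctrl.finish_job(): hands the job in, once; it reports no verdict.
The state is a dict: "clock": time; "qpos": joint angles; "qd": joint speeds; "tau": joint torques, N m; "eef_pos": TCP position; "tool_rot": TCP orientation; "force": force on the tool from outside, world axes, zero at the start; "torque": the same for the moment, N m; "width": finger opening in mm.
Only numpy, scipy, OpenCV 4.12 (cv2) and the standard library are available. Lean on these libraries where they do the work, as an engineer would, in place of code of your own. Each camera call takes 0.05 s, during which the arm holds its last target.

## Working session

There is one attempt and no reset: what is moved stays moved. The work goes in short steps, Python scripts to look and compute and a tool call to move; the robot and the scene stay as the last step left them, time stands still between calls to the robot, and variables do not carry over. Pictures are saved under pics/ and viewed, and the job is handed in when it is done.

Besides the shell and the picture viewer there is one more tool, called after "Call:" as a command line: name --argument value ..., lists and objects as JSON in quotes. step_arm: Moves the arm, as the interface text tells. Its arguments: {"type":"object","properties":{"deltas":{"type":"array"}},"required":["deltas"]}

```bash
mkdir -p pics
cat > h.py <<'E'
import numpy as np, cv2
from cell import ctrl
def cam(n):
    c=ctrl.camera_info(n); K=np.array(c["intrinsics"],float); R=cv2.Rodrigues(np.array(c["rvec"],float))[0]; t=np.array(c["tvec"],float).ravel()
    return K,R,t
def cloud(n,depth):
    K,R,t=cam(n); v,u=np.mgrid[:depth.shape[0],:depth.shape[1]]
    pc=np.stack([(u-K[0,2])/K[0,0]*depth,(v-K[1,2])/K[1,1]*depth,depth],-1)
    return (pc-t)@R
def proj(n,p):
    K,R,t=cam(n); q=(np.atleast_2d(p)@R.T+t)@K.T; return q[:,:2]/q[:,2:]
E
python3 - <<'E'
from h import *
s=ctrl.read_state(); print(s, ctrl.finger_overhang)
for n in("side","top"):
    im,d=ctrl.get_image(n); cv2.imwrite(f"pics/{n}0.png",im[...,::-1]); np.savez(f"{n}0.npz",im=im,d=d)
    K,R,t=cam(n); print(n,K.round(1).tolist(),(-R.T@t).round(0),R[2].round(2))
E
```

```text
{'clock': 0.0, 'qpos': array([ 1.16820179,  0.62934852,  0.03846458,  1.51835178, -0.02699191,
        0.99627065, -0.0200356 ]), 'qd': array([ 0.00132882,  0.00144648, -0.00035541, -0.00160109, -0.00048363,
        0.00151116, -0.00027001]), 'tau': array([ 7.65060013e-04, -5.63403904e+01,  1.22635446e+00, -1.93443453e+01,
        1.08688846e-02,  1.04269775e-02, -1.32957896e-05]), 'eef_pos': array([ 214.61912643, -612.91908234,  238.39311013]), 'tool_rot': array([-3.13973353e+00,  4.43315257e-05,  3.36745448e-01]), 'force': array([ 0.19860367,  0.23355695, -0.74547631]), 'torque': array([ 0.00856713, -0.02651883, -0.01268757]), 'width': 85.51069651179299} 8.0
side [[402.1, 0.0, 277.6], [0.0, 402.1, 211.3], [0.0, 0.0, 1.0]] [ 238. -501.  592.] [ 0.35  0.62 -0.7 ]
top [[401.9, 0.0, 283.0], [0.0, 401.9, 217.3], [0.0, 0.0, 1.0]] [398. -34. 995.] [ 0.11  0.01 -0.99]
```

View pics/side0.png

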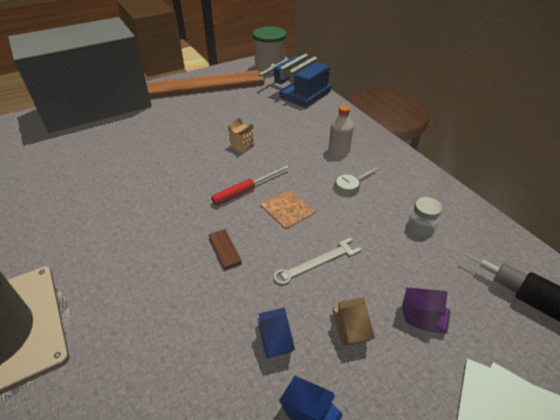

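View pics/top0.png

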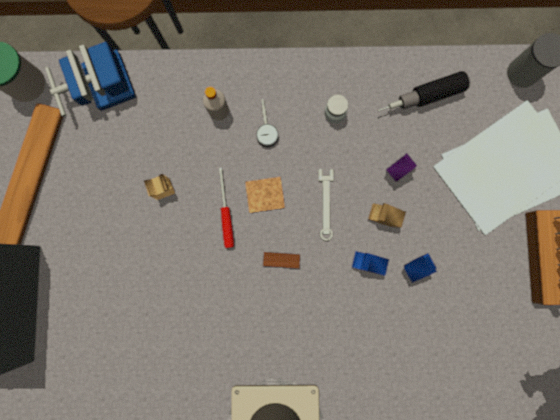

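Both views show two wooden candidates: A at side (353,320) / top (387,215), and B at side (241,135) / top (160,187). The cork pad is at side (288,208) / top (266,195). The blue and purple objects are the look-alikes. I'll enlarge both candidates before choosing.

Run:
```python
from h import *
S=np.load("side0.npz");T=np.load("top0.npz")
def crop(z,u,v,r=36): return cv2.resize(np.ascontiguousarray(z["im"][v-r:v+r,u-r:u+r,::-1]),(380,300) if 0 else (300,300),interpolation=cv2.INTER_CUBIC)
g=np.vstack([np.hstack([crop(S,353,320),crop(T,387,215)]),np.hstack([crop(S,241,135),crop(T,160,187)])])
g=np.clip(g*1.4,0,255).astype(np.uint8)
cv2.imwrite("pics/crop1.png",g)
for n,z,pts in(("side",S,[(353,320),(241,135),(288,208)]),("top",T,[(387,215),(160,187),(266,195)])):
    P=cloud(n,z["d"])
    for u,v in pts: print(n,u,v,P[v,u].round(1))
```

```text
side 353 320 [ 493.6 -280.9   53.1]
side 241 135 [565.  249.   51.8]
side 288 208 [559.9  19.5   4.1]
top 387 215 [ 499.5 -268.6   60.1]
top 160 187 [573.  266.7  52.6]
top 266 195 [558.8  16.5   4.6]
```

View pics/crop1.png

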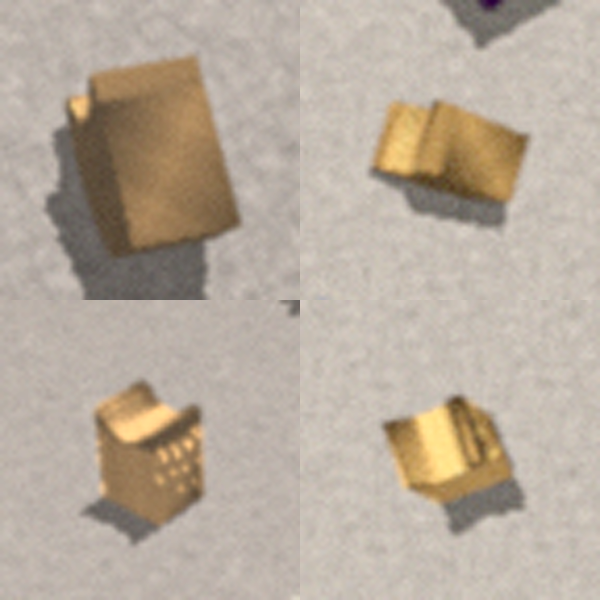

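A, at side (353,320) / top (387,215), is tipped over with its notch end towards +y (left in the top view) and casts an overhang shadow, so it is the rest with the rounded cheek. B stands upright on straight sides with its notch on top, so it stays. Next I'll measure A's pose and the pad.

```bash
cat > meas.py <<'E'
from h import *
def mask(im,P,lo=(8,70,50),hi=(30,255,255),box=None,zr=(8,100)):
    hsv=cv2.cvtColor(im,cv2.COLOR_RGB2HSV); m=cv2.inRange(hsv,lo,hi)>0
    x0,x1,y0,y1=box
    return m&(P[...,0]>x0)&(P[...,0]<x1)&(P[...,1]>y0)&(P[...,1]<y1)&(P[...,2]>zr[0])&(P[...,2]<zr[1])
def planefit(Q,it=300,tol=1.5,seed=0):
    r=np.random.default_rng(seed);best=None
    for _ in range(it):
        a=Q[r.choice(len(Q),3,False)]; n=np.cross(a[1]-a[0],a[2]-a[0]); l=np.linalg.norm(n)
        if l<50: continue
        n/=l; k=abs((Q-a[0])@n)<tol
        if best is None or k.sum()>best.sum(): best=k
    c=Q[best].mean(0); n=np.linalg.svd(Q[best]-c)[2][2]; n*=np.sign(n[2]) or 1
    return c,n,best
E
python3 - <<'E'
from meas import *
for n in("side","top"):
    z=np.load(n+"0.npz"); im,d=z["im"],z["d"]; P=cloud(n,d)
    # pad
    m=mask(im,P,box=(480,640,-60,100),zr=(-6,15)).astype(np.uint8)
    cs,_=cv2.findContours(m,0,1); c=max(cs,key=cv2.contourArea)
    K,R,t=cam(n); cc=-R.T@t
    uv=c.reshape(-1,2).astype(float); ray=np.c_[(uv[:,0]-K[0,2])/K[0,0],(uv[:,1]-K[1,2])/K[1,1],np.ones(len(uv))]@R
    W=cc+ray*((4-cc[2])/ray[:,2])[:,None]
    r=cv2.minAreaRect(W[:,:2].astype(np.float32)); print(n,"pad",r, "z",np.median(P[m>0][:,2]), "bench z", np.median(P[(P[...,0]>420)&(P[...,0]<480)&(P[...,1]>-60)&(P[...,1]<60)][:,2]))
    m=mask(im,P,box=(430,570,-340,-210))
    Q=P[m]; print(n,len(Q),Q.min(0).round(1),Q.max(0).round(1))
    c,nn,k=planefit(Q); print(" plane",c.round(1),nn.round(3),k.sum(),"tilt",np.degrees(np.arccos(nn[2])).round(1),"az",np.degrees(np.arctan2(nn[1],nn[0])).round(1))
    F=Q[k]; 
    e=np.cross(nn,[0,0,1]);e/=np.linalg.norm(e); f=np.cross(nn,e)
    r=cv2.minAreaRect(np.c_[(F-c)@e,(F-c)@f].astype(np.float32)); print(" face rect",r, "centre",(c+e*r[0][0]+f*r[0][1]).round(1)); 
    for q in cv2.boxPoints(r): print("   ",(c+e*q[0]+f*q[1]).round(1))
E
```

```text
side pad ((558.7405395507812, 21.548770904541016), (81.90126037597656, 91.47059631347656), 7.868135452270508) z 3.6619390536482217 bench z -0.1622949312911316
side 1411 [ 471.1 -313.8    8.4] [ 525.5 -234.2   66.2]
 plane [ 498.  -283.1   52.7] [-0.106 -0.343  0.933] 928 tilt 21.1 az -107.2
 face rect ((-0.22101974487304688, -1.0505428314208984), (62.32783126831055, 40.393306732177734), 88.95767211914062) centre [ 498.5 -282.3   53. ]
    [ 526.9 -261.    64.1]
    [ 488.5 -248.4   64.4]
    [ 470.2 -303.6   42. ]
    [ 508.6 -316.2   41.7]
top pad ((560.9334106445312, 20.22235107421875), (81.02537536621094, 90.93123626708984), 7.68819522857666) z 3.638448048045303 bench z -0.23670276331411252
top 633 [ 472.9 -315.9    8.5] [ 531.5 -235.3   68.2]
 plane [ 499.6 -283.1   54.2] [-0.127 -0.356  0.926] 269 tilt 22.2 az -109.7
 face rect ((-0.7569942474365234, 0.9448947906494141), (39.86959457397461, 61.412662506103516), 0.7079476118087769) centre [ 500.  -284.2   53.8]
    [ 509.7 -317.6   42.3]
    [ 528.1 -263.8   65.5]
    [ 490.4 -250.8   65.3]
    [ 472.  -304.6   42.1]
```

All the checks agree:
- **Rest:** the flat -y face measures 62×40 mm and is tilted 22°. That puts rest_center at about (501.2, -277.1, 34.4) with its x axis at yaw -18.5° and its notch towards +y.
- **Pad:** centre (559.8, 20.9), top about z 4, with the 80 mm side at yaw +7.8°.

Plan: grip the flat x ends with the tool pre-tilted about -34° about the rest's x. Turning by +68° and yawing by +26° then leaves the tool at +34°. First I move above the rest.

Call:
step_arm --deltas '[[[1, 24, 28, -3, 0, 0, 0.076], [1, 24, 28, -3, 0, 0, 0.076], [1, 24, 28, -3, 0, 0, 0.076], [1, 24, 28, -3, 0, 0, 0.076], [1, 24, 28, -3, 0, 0, 0.076], [1, 24, 28, -3, 0, 0, 0.076], [1, 24, 28, -3, 0, 0, 0.076], [1, 24, 28, -3, 0, 0, 0.076], [1, 24, 28, -3, 0, 0, 0.076], [1, 24, 28, -3, 0, 0, 0.076]]]'

```text
clock: 0.93
eef_pos: [455.5, -331.9, 209.0]
tool_rot: [-3.141, -0.0, 1.1]
force: [0.3, 0.0, 0.3]
width: 85.4
```

Call:
step_arm --deltas '[[[1, 24, 28, -3, 0, 0, 0.076], [1, 22, 28, -3, 0, 0, 0.076], [1, 0, 10, 0, -0.095, 0.032, 0], [1, 0, 10, 0, -0.095, 0.032, 0], [1, 0, 10, 0, -0.095, 0.032, 0], [1, 0, 10, 0, -0.095, 0.032, 0], [1, 0, 10, 0, -0.095, 0.032, 0], [1, 0, 10, 0, -0.095, 0.032, 0], [1, 0, 0, 0, 0, 0, 0], [1, 0, 0, 0, 0, 0, 0]]]'

```text
clock: 1.77
eef_pos: [501.9, -214.0, 201.8]
tool_rot: [-3.136, 0.601, 1.258]
force: [-0.7, -0.6, -0.0]
width: 85.5
```

```bash
cat > st.py <<'E'
from h import *
from scipy.spatial.transform import Rotation as Ro
s=ctrl.read_state(); M=Ro.from_euler("xyz",s["tool_rot"]).as_matrix()
print(round(s["clock"],2),"q",s["qpos"].round(2),"p",s["eef_pos"].round(1),"F",s["force"].round(1),"w",round(s["width"],1))
print("tool y",M[:,1].round(3),"az",np.degrees(np.arctan2(M[1,1],M[0,1])).round(1),"a",M[:,2].round(3))
E
python3 st.py
```

```text
1.77 q [-0.09  0.64  0.14  1.86  0.62  0.94 -0.73] p [ 501.9 -214.   201.8] F [-0.7 -0.6 -0. ] w 85.5
tool y [ 0.951 -0.31  -0.004] az -18.1 a [-0.179 -0.536 -0.825]
```

Call:
step_arm --deltas '[[[1, 2.8, -6.8, -28, 0, 0, -0.003], [1, 2.8, -6.8, -28, 0, 0, -0.004], [1, 2.8, -6.8, -28, 0, 0, 0], [1, 2.9, -6.8, -28, 0, 0, 0], [1, 0, 0, 0, 0, 0, 0]]]'

```text
clock: 2.18
eef_pos: [508.8, -247.4, 87.5]
tool_rot: [-3.132, 0.603, 1.242]
force: [-0.6, -0.4, 0.2]
width: 85.2
```

```bash
python3 st.py
python3 - <<'E'
from h import *
o=[]
for n in("side","top"):
    im,d=ctrl.get_image(n); np.savez(n+"1.npz",im=im,d=d)
    u,v=proj(n,[501,-277,34])[0].astype(int); o.append(cv2.resize(np.ascontiguousarray(im[max(v-70,0):v+70,u-70:u+70,::-1]),(400,400)))
cv2.imwrite("pics/app.png",np.hstack(o))
E
```

```text
2.18 q [-0.05  0.84  0.18  1.87  0.69  0.74 -0.84] p [ 508.8 -247.4   87.5] F [-0.6 -0.4  0.2] w 85.2
tool y [ 0.945 -0.328 -0.008] az -19.1 a [-0.192 -0.534 -0.824]
```

View pics/app.png

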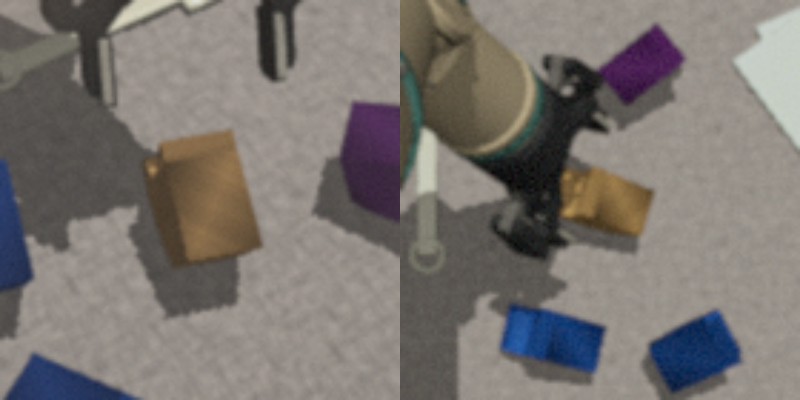

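The side view shows the fingers above and behind the rest, straddling it. In the top view the +x finger at crop (590,100) comes close to the purple block at (640,60). I'll work out the clearance before descending.

```bash
python3 st.py
python3 - <<'E'
from meas import *
for n in("side","top"):
    z=np.load(n+"0.npz"); P=cloud(n,z["d"])
    for lab,lo,hi,b in(("purple",(125,60,20),(160,255,255),(520,680,-400,-220)),("blue",(105,90,20),(124,255,255),(330,470,-400,-190))):
        m=mask(z["im"],P,lo,hi,b,(5,90)); Q=P[m]
        x=np.array([.948,-.317]); h=np.array([.317,.948]); q=Q[:,:2]-[501.2,-277.1]
        print(n,lab,len(Q),"along x",(q@x).min().round(),(q@x).max().round(),"along h",(q@h).min().round(),(q@h).max().round(),"zmax",Q[:,2].max().round())
        k=(q@h>-40)&(q@h<40)
        if k.any(): print("   within |h|<40: x",(q[k]@x).min().round(),(q[k]@x).max().round())
E
```

```text
2.28 q [-0.05  0.83  0.18  1.87  0.69  0.74 -0.84] p [ 510.7 -246.5   91.5] F [-0.1  0.6  0.5] w 85.5
tool y [ 0.945 -0.327 -0.003] az -19.1 a [-0.188 -0.535 -0.824]
side purple 1427 along x 82.0 162.0 along h -34.0 38.0 zmax 66.0
   within |h|<40: x 82.0 162.0
side blue 2951 along x -144.0 -57.0 along h -134.0 42.0 zmax 66.0
   within |h|<40: x -144.0 -102.0
top purple 412 along x 86.0 149.0 along h -22.0 35.0 zmax 67.0
   within |h|<40: x 86.0 149.0
top blue 1103 along x -143.0 -58.0 along h -144.0 46.0 zmax 66.0
   within |h|<40: x -143.0 -101.0
```

Clearance is at least 25 mm on each side, so I'll descend along the approach direction.

Call:
step_arm --deltas '[[[0.8, -1.5, -4.7, -8.5, 0, 0, 0.005], [0.8, -1.5, -4.7, -8.5, 0, 0, 0.005], [0.8, -1.5, -4.7, -8.5, 0, 0, 0], [0.8, -1.5, -4.7, -8.5, 0, 0, 0], [0.8, -1.5, -4.7, -8.5, 0, 0, 0], [0.8, -1.5, -4.7, -8.5, 0, 0, 0], [0.8, -1.4, -4.7, -8.5, 0, 0, 0], [0.8, -1.4, -4.7, -8.3, 0, 0, 0], [0.8, 0, 0, 0, 0, 0, 0], [0.8, 0, 0, 0, 0, 0, 0]]]'

```text
clock: 3.12
eef_pos: [499.7, -282.6, 22.9]
tool_rot: [-3.138, 0.602, 1.253]
force: [0.4, 0.2, -0.3]
width: 68.4
```

```bash
python3 st.py
python3 - <<'E'
from h import *
o=[]
for n in("side","top"):
    im,d=ctrl.get_image(n); np.savez(n+"2.npz",im=im,d=d)
    u,v=proj(n,[501,-277,34])[0].astype(int); o.append(cv2.resize(np.ascontiguousarray(im[max(v-50,0):v+50,u-50:u+50,::-1]),(400,400)))
cv2.imwrite("pics/app2.png",np.hstack(o))
E
python3 st.py
```

```text
3.12 q [-0.03  0.96  0.24  1.89  0.78  0.58 -0.91] p [ 499.7 -282.6   22.9] F [ 0.4  0.2 -0.3] w 68.4
tool y [ 0.949 -0.314 -0.003] az -18.3 a [-0.18  -0.537 -0.824]
3.22 q [-0.03  0.95  0.24  1.89  0.78  0.58 -0.91] p [ 500.6 -282.1   23.6] F [-0.3  0.1  0.6] w 68.0
tool y [ 0.949 -0.314 -0.001] az -18.3 a [-0.179 -0.537 -0.825]
```

View pics/app2.png

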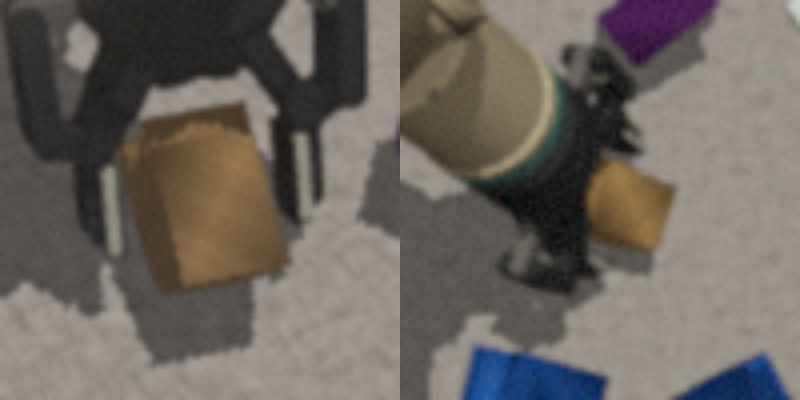

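The fingers straddle the rest evenly in both views, with about 14 mm on each side. I'll close gently.

Call:
step_arm --deltas '[[[0.7, 0, 0, 0, 0, 0, 0], [0.62, 0, 0, 0, 0, 0, 0], [0.56, 0, 0, 0, 0, 0, 0], [0.52, 0, 0, 0, 0, 0, 0], [0.49, 0, 0, 0, 0, 0, 0], [0.46, 0, 0, 0, 0, 0, 0], [0.43, 0, 0, 0, 0, 0, 0], [0.4, 0, 0, 0, 0, 0, 0], [0.2, 0, 0, 0, 0, 0, 0], [0, 0, 0, 0, 0, 0, 0]]]'

```text
clock: 4.05
eef_pos: [500.5, -282.2, 23.8]
tool_rot: [-3.14, 0.601, 1.252]
force: [-0.1, 1.9, 5.2]
width: 39.4
```

Call:
step_arm --deltas '[[[0, 0, 0, 0, 0, 0, 0], [0, 0, 0, 0, 0, 0, 0], [0, 0, 0, 2, 0, 0, 0], [0, 0, 0, 5, 0, 0, 0], [0, 0, 0, 10, 0, 0, 0], [0, 0, 0, 15, 0, 0, 0], [0, 0, 0, 15, 0, 0, 0], [0, 0, 0, 15, 0, 0, 0], [0, 0, 0, 0, 0, 0, 0], [0, 0, 0, 0, 0, 0, 0]]]'

```text
clock: 4.88
eef_pos: [500.8, -282.6, 86.5]
tool_rot: [3.141, 0.601, 1.25]
force: [-0.9, -0.9, -0.9]
width: 39.7
```

```bash
python3 st.py
python3 - <<'E'
from meas import *
o=[]
for n in("side","top"):
    im,d=ctrl.get_image(n); np.savez(n+"3.npz",im=im,d=d)
    u,v=proj(n,[501,-277,90])[0].astype(int); o.append(cv2.resize(np.ascontiguousarray(im[max(v-50,0):v+50,u-50:u+50,::-1]),(400,400)))
    P=cloud(n,d); m=mask(im,P,box=(430,570,-340,-210),zr=(20,160)); Q=P[m]
    c,nn,k=planefit(Q); F=Q[k]; e=np.cross(nn,[0,0,1]);e/=np.linalg.norm(e)
    print(n,len(Q),k.sum(),c.round(1),nn.round(3),"tilt",np.degrees(np.arccos(nn[2])).round(1),"az x",np.degrees(np.arctan2(e[1],e[0])).round(1))
cv2.imwrite("pics/lift.png",np.hstack(o))
E
python3 st.py
```

```text
4.88 q [-0.    0.84  0.21  1.89  0.74  0.68 -0.82] p [ 500.8 -282.6   86.5] F [-0.9 -0.9 -0.9] w 39.7
tool y [ 0.949 -0.315  0.001] az -18.3 a [-0.177 -0.537 -0.825]
side 1396 1093 [ 498.4 -284.3  115.1] [-0.121 -0.345  0.931] tilt 21.4 az x 160.6
top 382 282 [ 498.1 -288.5  113.7] [-0.114 -0.358  0.927] tilt 22.1 az x 162.3
4.98 q [-0.    0.84  0.21  1.89  0.74  0.68 -0.82] p [ 500.1 -282.1   85.2] F [-1.1 -0.2 -0.8] w 39.4
tool y [ 0.949 -0.314 -0.002] az -18.3 a [-0.179 -0.536 -0.825]
```

View pics/lift.png

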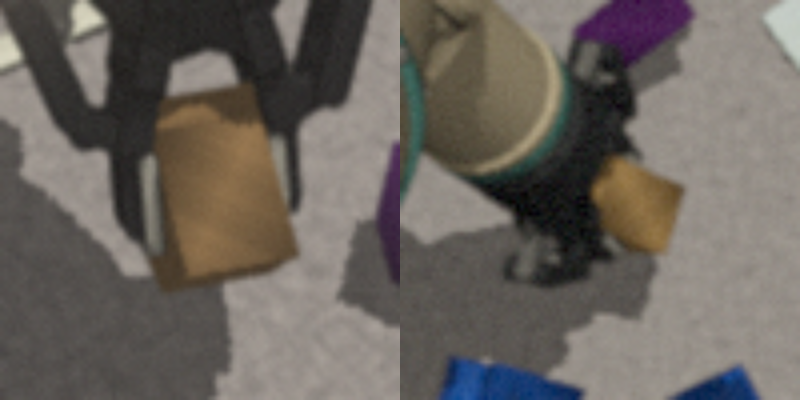

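The rest is held with no slip: its tilt is still 22° and the lift matches the arm's travel. Next I carry it over with yaw +26°, then turn it +68° about the pad's x direction, well above the pad.

Call:
step_arm --deltas '[[[0, 3.6, 19, 5, 0, 0, 0.065], [0, 3.6, 19, 5, 0, 0, 0.065], [0, 3.6, 19.5, 5, 0, 0, 0.065], [0, 3.6, 19.5, 5, 0, 0, 0.065], [0, 3.7, 19.5, 5, 0, 0, 0.065], [0, 3.7, 19.5, 0, 0, 0, 0.065], [0, 3.7, 19.5, 0, 0, 0, 0.066], [0, 3.7, 19.5, 0, 0.08, 0.011, 0], [0, 3.7, 19.5, 0, 0.08, 0.011, 0], [0, 3.7, 19.5, 0, 0.08, 0.011, 0]]]'

```text
clock: 5.82
eef_pos: [536.6, -85.8, 109.8]
tool_rot: [-3.138, 0.355, 1.712]
force: [0.9, -0.6, -1.5]
width: 39.5
```

Call:
step_arm --deltas '[[[0, 3.7, 19.5, 0, 0.08, 0.011, 0], [0, 3.7, 19.5, 0, 0.08, 0.011, 0], [0, 3.7, 19.5, 0, 0.08, 0.011, 0], [0, 3.7, 19.5, 0, 0.08, 0.011, 0], [0, 3.7, 19.5, 0, 0.08, 0.011, 0], [0, 3.7, 19.5, 0, 0.08, 0.011, 0], [0, 0, 0, 0, 0.08, 0.011, 0], [0, 0, 0, 0, 0.08, 0.011, 0], [0, 0, 0, 0, 0.08, 0.011, 0], [0, 0, 0, 0, 0, 0, 0]]]'

```text
clock: 6.65
eef_pos: [558.6, 22.8, 107.3]
tool_rot: [-3.135, -0.369, 1.697]
force: [0.1, -2.0, -2.0]
width: 39.7
```

```bash
python3 st.py
```

```text
6.65 q [ 0.53  0.84 -0.67  1.82  0.19  0.69  0.  ] p [558.6  22.8 107.3] F [ 0.1 -2.  -2. ] w 39.7
tool y [ 0.992  0.128 -0.006] az 7.4 a [-0.052  0.357 -0.933]
```

Call:
step_arm --deltas '[[[0, 0, 2, -2, 0.074, 0.01, 0.007], [0, 0, 2, -2, 0.074, 0.01, 0], [0, 0, 2, -2, 0.074, 0.01, 0], [0, 0, 0, 0, 0, 0, 0], [0, 0, 0, 0, 0, 0, 0]]]'

```text
clock: 7.07
eef_pos: [558.3, 34.6, 103.0]
tool_rot: [-3.139, -0.59, 1.714]
force: [0.6, 0.1, -0.5]
width: 39.3
```

```bash
python3 - <<'E'
from meas import *
o=[]
for n in("side","top"):
    im,d=ctrl.get_image(n); np.savez(n+"4.npz",im=im,d=d)
    u,v=proj(n,[560,21,110])[0].astype(int); o.append(cv2.resize(np.ascontiguousarray(im[max(v-50,0):v+50,u-50:u+50,::-1]),(400,400),interpolation=cv2.INTER_CUBIC))
    P=cloud(n,d); m=mask(im,P,box=(500,630,-50,90),zr=(40,190)); Q=P[m]
    print(n,len(Q),Q.min(0).round(1),Q.max(0).round(1))
cv2.imwrite("pics/over.png",np.hstack(o))
E
python3 st.py
```

```text
side 540 [501.4 -33.7  81.4] [579.3  64.4 187.3]
top 550 [505.6 -15.2  92.2] [581.9  63.9 188.1]
7.17 q [ 0.68  0.97 -0.81  1.77  0.1   0.75  0.15] p [558.7  36.3 104.9] F [-0.   1.  -0.1] w 39.5
tool y [0.989 0.147 0.001] az 8.5 a [-0.081  0.55  -0.831]
```

View pics/over.png

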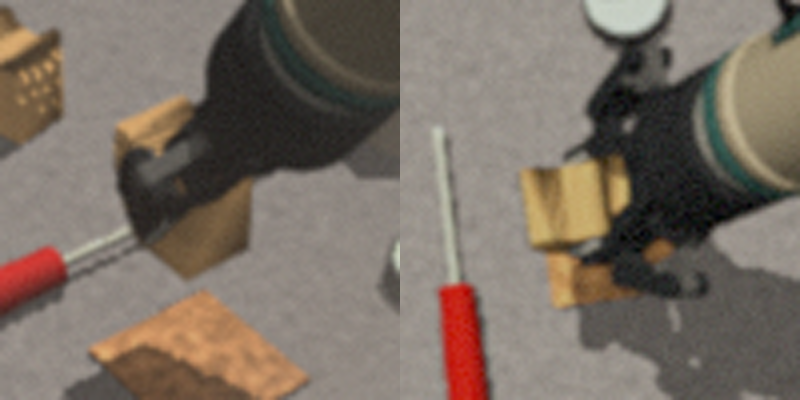

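The rest is upright in the grip with its notch on top, above the pad. The screwdriver beside the pad is clear. Now I'll measure its tilt, heading and offset from the depth planes.

```bash
cat > up.py <<'E'
from meas import *
import sys
def run(k,zr,box=(505,610,-30,95)):
    for n in("side","top"):
        z=np.load(f"{n}{k}.npz"); im,d=z["im"],z["d"]; P=cloud(n,d); m=mask(im,P,box=box,zr=zr)
        m=cv2.morphologyEx(m.astype(np.uint8),cv2.MORPH_OPEN,np.ones((2,2)))>0
        Q=P[m]
        for i in range(4):
            if len(Q)<35: break
            c,nn,kk=planefit(Q,it=600,tol=1.3); F=Q[kk]
            print(n,"n",nn.round(3),"c",c.round(1),kk.sum(),"elev",np.degrees(np.arcsin(nn[2])).round(1),"az",np.degrees(np.arctan2(nn[1],nn[0])).round(1),"min",F.min(0).round(0),"max",F.max(0).round(0))
            Q=Q[~kk]
if __name__=="__main__": run(sys.argv[1],(float(sys.argv[2]),float(sys.argv[3])))
E
python3 up.py 4 70 160
```

```text
side n [-0.136  0.991  0.011] c [560.1   7.9 102.4] 244 elev 0.6 az 97.8 min [534.   3.  80.] max [581.  12. 175.]
side n [ 0.122 -0.593  0.796] c [550.5  47.  137.9] 79 elev 52.8 az -78.3 min [533.   6. 105.] max [572.  59. 144.]
side n [-0.991 -0.137  0.008] c [538.2  20.9 104.9] 68 elev 0.4 az -172.1 min [533.   4.  83.] max [542.  56. 143.]
side n [ 0.04  -0.49   0.871] c [555.9  44.1 139. ] 30 elev 60.6 az -85.4 min [538.   7. 117.] max [575.  55. 145.]
top n [ 0.022 -0.389  0.921] c [555.5  41.7 137.4] 127 elev 67.0 az -86.7 min [535.  25. 130.] max [576.  61. 145.]
top n [-0.078  0.439  0.895] c [559.5  20.9 138.6] 104 elev 63.5 az 100.0 min [534.   7. 118.] max [578.  57. 146.]
top n [ 0.022 -0.36   0.933] c [554.9  45.4 141.7] 71 elev 68.9 az -86.6 min [536.  23. 133.] max [575.  58. 147.]
top n [0.02  0.843 0.537] c [551.6  21.9 136.7] 48 elev 32.5 az 88.7 min [533.   4.  96.] max [579.  48. 166.]
```

Both views agree. The -y face is vertical to 0.6° and the heading is 7.8–7.9°, the same as the pad. The rest needs about -7 mm along the pad's y, and the foot is at z≈83.5. I'll shift and lower it most of the way.

Call:
step_arm --deltas '[[[0, 0.5, -3.5, 0, 0, 0, 0], [0, 0.5, -3.5, -6, 0, 0, 0], [0, 0, 0, -12, 0, 0, 0], [0, 0, 0, -12, 0, 0, 0], [0, 0, 0, -12, 0, 0, 0], [0, 0, 0, -12, 0, 0, 0], [0, 0, 0, -10, 0, 0, 0], [0, 0, 0, -6, 0, 0, 0], [0, 0, 0, 0, 0, 0, 0], [0, 0, 0, 0, 0, 0, 0]]]'

```text
clock: 8.0
eef_pos: [560.0, 28.0, 34.2]
tool_rot: [3.141, -0.592, 1.716]
force: [0.9, 0.9, -0.2]
width: 39.7
```

```bash
python3 - <<'E'
from meas import *
o=[]
for n in("side","top"):
    im,d=ctrl.get_image(n); np.savez(n+"5.npz",im=im,d=d)
    u,v=proj(n,[560,21,40])[0].astype(int); o.append(cv2.resize(np.ascontiguousarray(im[max(v-50,0):v+50,u-50:u+50,::-1]),(400,400),interpolation=cv2.INTER_CUBIC))
cv2.imwrite("pics/low.png",np.hstack(o))
E
python3 st.py; python3 up.py 5 12 100
```

```text
8.1 q [ 0.66  1.07 -0.76  1.76  0.15  0.66  0.18] p [560.5  27.9  35. ] F [ 0.5 -0.4 -0.5] w 39.3
tool y [0.99  0.144 0.002] az 8.3 a [-0.079  0.552 -0.83 ]
side n [-0.161  0.987  0.013] c [559.7   1.   32.3] 185 elev 0.7 az 99.3 min [511.  -8.  10.] max [583.   6. 105.]
side n [ 0.055 -0.676  0.735] c [554.4  39.1  67.9] 96 elev 47.3 az -85.4 min [536.   1.  32.] max [580.  50.  76.]
side n [0.992 0.126 0.02 ] c [539.1  17.8  43.4] 66 elev 1.1 az 7.3 min [534.  -9.  13.] max [542.  48. 117.]
side n [ 0.211 -0.851  0.481] c [560.9  29.1  43. ] 38 elev 28.8 az -76.1 min [525.   4.   2.] max [593.  50.  76.]
top n [ 0.065 -0.438  0.896] c [555.4  34.6  68.6] 112 elev 63.7 az -81.5 min [536.  18.  61.] max [578.  50.  76.]
top n [-0.062  0.535  0.843] c [561.4  13.3  68.6] 103 elev 57.4 az 96.6 min [536.  -1.  44.] max [580.  48.  77.]
top n [ 0.043 -0.646  0.762] c [557.2  37.8  69.9] 45 elev 49.7 az -86.2 min [538.  21.  55.] max [578.  50.  78.]
top n [-0.034  0.866  0.499] c [555.2   9.2  73.5] 38 elev 29.9 az 92.2 min [537.  -7.   3.] max [575.  49. 101.]
```

View pics/low.png

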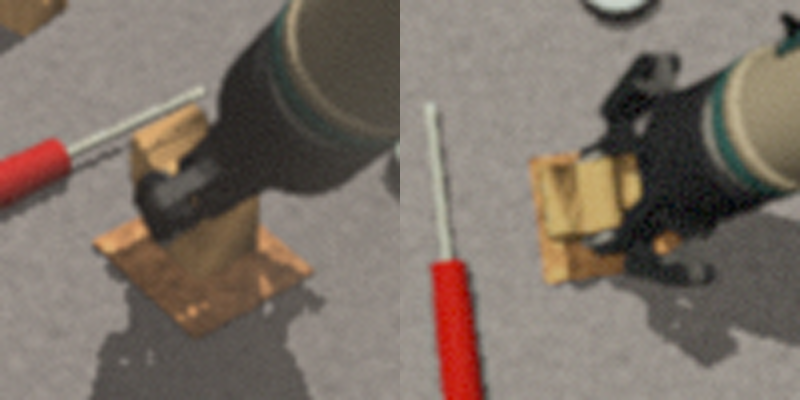

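The rest is centred to about 1 mm, upright, and about 9–10 mm above the pad. I'll lower it gently until it touches.

Call:
step_arm --deltas '[[[0, 0, 0, -3, 0, 0, 0], [0, 0, 0, -2.5, 0, 0, 0], [0, 0, 0, -1, 0, 0, 0], [0, 0, 0, -0.7, 0, 0, 0], [0, 0, 0, 0, 0, 0, 0], [0, 0, 0, 0, 0, 0, 0]]]'

```text
clock: 8.6
eef_pos: [560.1, 27.8, 27.3]
tool_rot: [3.14, -0.592, 1.716]
force: [0.0, -0.8, -0.2]
width: 39.2
```

Call:
step_arm --deltas '[[[0, 0, 0, -0.7, 0, 0, 0], [0, 0, 0, -0.6, 0, 0, 0], [0, 0, 0, 0, 0, 0, 0]]]'

```text
clock: 8.85
eef_pos: [560.1, 27.7, 25.9]
tool_rot: [3.14, -0.592, 1.716]
force: [0.5, -0.9, -1.0]
width: 39.5
```

```bash
python3 st.py
```

```text
8.85 q [ 0.66  1.09 -0.76  1.76  0.16  0.65  0.19] p [560.1  27.7  25.9] F [ 0.5 -0.9 -1. ] w 39.5
tool y [0.99  0.144 0.001] az 8.3 a [-0.08   0.552 -0.83 ]
```

Call:
step_arm --deltas '[[[0, 0, 0, -0.4, 0, 0, 0], [0, 0, 0, -0.4, 0, 0, 0], [0, 0, 0, 0, 0, 0, 0]]]'

```text
clock: 9.1
eef_pos: [560.2, 27.7, 25.3]
tool_rot: [3.14, -0.592, 1.716]
force: [0.2, -0.0, 0.4]
width: 39.4
```

Call:
step_arm --deltas '[[[0, 0, 0, -0.4, 0, 0, 0], [0, 0, 0, -0.3, 0, 0, 0], [0, 0, 0, 0, 0, 0, 0]]]'

```text
clock: 9.35
eef_pos: [560.2, 27.7, 25.3]
tool_rot: [3.14, -0.592, 1.716]
force: [-0.6, -2.3, 5.7]
width: 39.8
```

The foot touched at the predicted TCP height of 25.3 mm with about 6 N. I'll ease off the push slightly and open.

Call:
step_arm --deltas '[[[0, 0, 0, 0.2, 0, 0, 0], [0.46, 0, 0, 0, 0, 0, 0], [0.5, 0, 0, 0, 0, 0, 0], [0.55, 0, 0, 0, 0, 0, 0], [0.65, 0, 0, 0, 0, 0, 0], [0.75, 0, 0, 0, 0, 0, 0], [0.8, 0, 0, 0, 0, 0, 0], [0.8, 0, 0, 0, 0, 0, 0]]]'

```text
clock: 10.02
eef_pos: [560.1, 27.8, 24.6]
tool_rot: [3.14, -0.592, 1.716]
force: [-0.1, -0.2, 0.1]
width: 68.6
```

```bash
python3 - <<'E'
from meas import *
o=[]
for n in("side","top"):
    im,d=ctrl.get_image(n); np.savez(n+"6.npz",im=im,d=d)
    u,v=proj(n,[560,21,40])[0].astype(int); o.append(cv2.resize(np.ascontiguousarray(im[max(v-50,0):v+50,u-50:u+50,::-1]),(400,400),interpolation=cv2.INTER_CUBIC))
cv2.imwrite("pics/rel.png",np.hstack(o))
E
python3 st.py; python3 up.py 6 8 90
```

```text
10.12 q [ 0.66  1.09 -0.75  1.76  0.16  0.65  0.19] p [560.1  27.7  24.7] F [-0.7 -0.2  0.3] w 68.5
tool y [0.99  0.144 0.001] az 8.3 a [-0.08   0.552 -0.83 ]
side n [-0.134  0.991  0.005] c [5.60e+02 5.00e-01 2.41e+01] 180 elev 0.3 az 97.7 min [527.  -4.   2.] max [582.   4.  95.]
side n [ 0.134 -0.668  0.732] c [554.2  39.6  59.9] 92 elev 47.1 az -78.7 min [536.  -0.  21.] max [580.  51.  67.]
side n [0.992 0.12  0.025] c [538.9  20.9  37. ] 71 elev 1.5 az 6.9 min [535. -11.   7.] max [543.  49. 112.]
side n [ 0.105 -0.63   0.77 ] c [553.1  42.1  59.7] 29 elev 50.3 az -80.6 min [538.   5.  26.] max [582.  52.  67.]
top n [ 0.073 -0.481  0.874] c [556.3  36.1  59.5] 113 elev 60.9 az -81.3 min [538.  19.  51.] max [575.  51.  67.]
top n [-0.065  0.555  0.829] c [559.4  11.1  60.1] 96 elev 56.0 az 96.7 min [537.  -1.  38.] max [577.  41.  68.]
top n [-0.99  -0.142  0.016] c [539.1  25.3  32.1] 84 elev 0.9 az -171.8 min [536.  -4.   2.] max [544.  48.  94.]
top n [ 0.087 -0.487  0.869] c [556.5  36.   62. ] 45 elev 60.3 az -79.9 min [539.  19.  53.] max [575.  48.  70.]
```

View pics/rel.png

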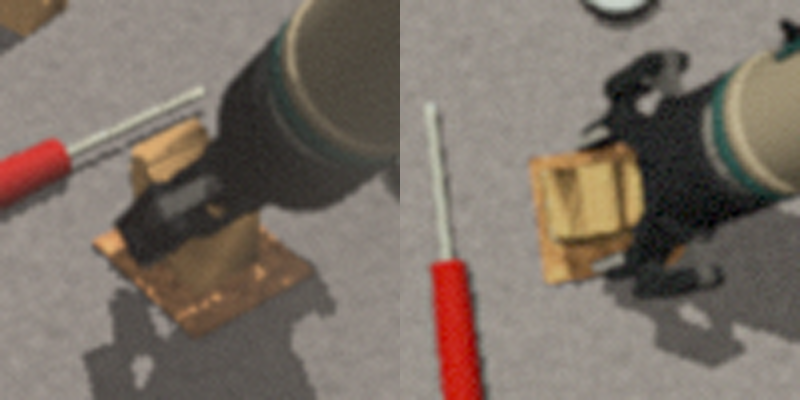

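It stands upright and square after release. I'll retreat along the tool axis and take a final look.

Call:
step_arm --deltas '[[[0.8, 0.4, -2.8, 4.2, 0, 0, 0], [0.8, 0.8, -5.5, 8.3, 0, 0, 0], [0.8, 0.8, -5.5, 8.3, 0, 0, 0], [0.8, 1, -8, 12, 0, 0, 0], [0.8, 1, -8, 12, 0, 0, 0], [0.8, 1, -11, 16, 0, 0, 0], [0.8, 1, -11, 16, 0, 0, 0], [0.8, 0, -20, 16, 0, 0, 0], [0.8, 0, -25, 16, 0, 0, 0], [0.8, 0, -25, 10, 0, 0, 0]]]'

```text
clock: 10.95
eef_pos: [566.8, -95.3, 146.5]
tool_rot: [3.137, -0.59, 1.719]
force: [0.9, -0.1, -0.6]
width: 68.2
```

Call:
step_arm --deltas '[[[0.8, 0, -25, 10, 0, 0, 0], [0.8, 0, -25, 10, 0, 0, 0], [0.8, 0, -25, 10, 0, 0, 0], [0.8, 0, -25, 0, 0, 0, 0], [0.8, 0, -25, 0, 0, 0, 0], [0.8, 0, 0, 0, 0, 0, 0], [0.8, 0, 0, 0, 0, 0, 0]]]'

```text
clock: 11.53
eef_pos: [566.0, -221.6, 174.0]
tool_rot: [3.14, -0.59, 1.713]
force: [0.4, 1.0, 0.5]
width: 68.1
```

```bash
python3 - <<'E'
from meas import *
o=[]
for n in("side","top"):
    im,d=ctrl.get_image(n); np.savez(n+"7.npz",im=im,d=d)
    u,v=proj(n,[560,21,40])[0].astype(int); o.append(cv2.resize(np.ascontiguousarray(im[max(v-50,0):v+50,u-50:u+50,::-1]),(400,400),interpolation=cv2.INTER_CUBIC))
    P=cloud(n,d); m=mask(im,P,box=(480,640,-60,100),zr=(50,90)); print(n,"rest top",len(P[m]),cv2.minAreaRect(P[m][:,:2].astype(np.float32)),np.percentile(P[m][:,2],95).round(1))
    # other rest moved?
    for k in(0,7):
        z=np.load(f"{n}{k}.npz");P=cloud(n,z["d"]); m=mask(z["im"],P,box=(510,640,200,330)); print(n,k,"square rest",m.sum(),P[m].mean(0).round(1))
cv2.imwrite("pics/final.png",np.hstack(o))
E
python3 st.py; python3 up.py 7 8 90
```

```text
side rest top 500 ((557.873046875, 27.266374588012695), (42.51886749267578, 57.0645866394043), 7.7675909996032715) 66.4
side 0 square rest 607 [571.7 268.2  39.9]
side 7 square rest 603 [571.4 268.2  39.9]
top rest top 419 ((559.1829833984375, 25.293312072753906), (40.39583969116211, 56.28114700317383), 8.029501914978027) 67.8
top 0 square rest 501 [574.8 270.4  48.5]
top 7 square rest 501 [574.5 270.3  48.1]
11.63 q [ 0.96  0.99 -0.82  1.38  0.14  1.27  0.41] p [ 566.  -218.3  174.4] F [1.  1.1 0.4] w 68.4
tool y [0.989 0.145 0.002] az 8.3 a [-0.08   0.553 -0.83 ]
side n [ 0.139 -0.99   0.002] c [561.5   0.7  36.2] 316 elev 0.1 az -82.0 min [541.  -3.   3.] max [585.   5.  68.]
side n [-0.99  -0.139  0.001] c [538.9  22.5  37.3] 260 elev 0.0 az -172.0 min [535.  -4.   6.] max [543.  49.  66.]
side n [ 0.078 -0.586  0.807] c [556.8  37.8  58.6] 124 elev 53.8 az -82.4 min [536.  -0.  31.] max [577.  51.  67.]
side n [-0.036  0.454  0.89 ] c [559.7  17.4  59. ] 63 elev 62.9 az 94.5 min [537.  -1.  53.] max [578.  30.  67.]
top n [ 0.003 -0.434  0.901] c [556.   33.5  58.9] 110 elev 64.3 az -89.6 min [537.  -2.  42.] max [577.  51.  68.]
top n [-0.991 -0.136  0.016] c [539.6  21.   31.6] 101 elev 0.9 az -172.2 min [536.  -6.   1.] max [544.  48.  67.]
top n [-0.093  0.496  0.863] c [559.4  11.6  60.5] 83 elev 59.7 az 100.6 min [543.  -3.  51.] max [579.  31.  68.]
top n [ 0.125 -0.801  0.585] c [561.1  28.4  48. ] 55 elev 35.8 az -81.1 min [539.  -6.   2.] max [592.  46.  69.]
```

View pics/final.png

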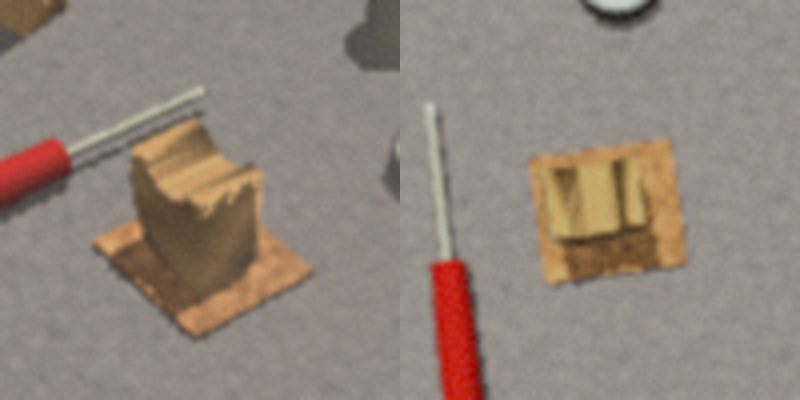

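```bash
python3 -c "
from cell import ctrl
print(ctrl.finish_job())"
```

```text
the job is handed in; nothing more can be done
None
```

The rounded-cheek neck rest now stands upright on its foot in the middle of the cork pad, notch on top, and I handed the job in at about 11.7 s. I gripped its two flat ends where it lay, lifted it, turned it 68° upright and set it down. It touched the pad at about 6 N, then I opened the jaws and backed off.

**Last checks, both cameras:**
- **Upright:** the side camera shows the rest's faces vertical to 0.1°; the top camera's coarser fit of the end face reads 0.9° off.
- **Square to the pad:** its heading is 7.8–8.0° and the pad's is 7.7–7.9°.
- **Centred:** the foot is within about 1 mm of the pad's middle both ways. The two cameras differ by 1–2 mm on where the pad is, which is within the calibration limit.
- **Height:** the top stands at about 66–68 mm, as expected for 62 mm on a 4 mm pad.
- **Other rest:** the straight-sided rest reads the same position before and after, within 0.4 mm.

No check failed. The robot was clear of everything at hand-in.

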